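# Put the paint-can mixer into third gear

## Task

Put the paint-can mixer into third gear: push its gear lever along the gate with your fingertips, into the crossing, across to the right, then forward (away from the robot) until it is fully home in the third slot. Only push the lever, never grip it between the fingers and do not force it hard against the gate, and leave everything else where it stands.

Things in the scene. Friction and masses are not known exactly. Their poses are not given: they have to be found in the camera images.
- mixer: grey roller mixer for paint cans, fixed to the table. Gear console 260 (x) x 340 (y) mm, deck 90 mm above the table; beyond it a low roller bed with a clamped can lying along y, axis 220 mm in +x, top 146 mm above the table. Origin on the table under the console's middle; x forward (away from the robot, yaw up to 0.35 rad), y left, z up
- gate_center (a point): middle of the H-gate on top of its 130 mm square, 6 mm thick steel plate, 100 mm above the table; axes as the mixer's. Two slots along x, 16 mm wide, at y = +20 and -20 mm, x = -36 to +36 mm, joined by a crossing at x = -10 to +10 mm. Pips at the ends count them: 1 forward left, 2 back left, 3 forward right (third slot), 4 back right
- lever_grip (a point): middle of the lever's grip, on its axis; z along the lever. A 10 mm steel stalk leans about a pivot 80 mm below the gate's top; this point is 130 mm above the pivot (150 above the table when upright). Grip: black, cross-shaped from above, four flat ribs, 34 mm over opposite ribs, 60 mm tall. It stays where left; pushing takes about 4 N here
- lever_fore (a joint): lean of the lever along the slots, rad: 0 upright (in the crossing; within about 0.06 of 0 it can go across), positive leaning forward (+x of the mixer), negative back. Stops at about +0.37 and -0.37 at the slots' ends. Starts anywhere from -0.33 to 0.33 in the left slot
- lever_across (a joint): lean of the lever sideways, rad: positive to the left (+y of the mixer), negative to the right. About 0.21 to 0.28 in the left slot, -0.21 to -0.28 in the right slot. Starts in the left slot
- rib_far: the far rib of the lever's grip: 22 mm wide, 60 mm tall, its flat outer face 17 mm from the lever's axis; origin at mid-height of the grip, 12 mm from the axis, towards +x of the mixer. Plain black plastic
- rib_near: the near rib of the lever's grip: 22 mm wide, 60 mm tall, its flat outer face 17 mm from the lever's axis; origin at mid-height of the grip, 12 mm from the axis, towards -x of the mixer. Plain black plastic
- rib_left: the left rib of the lever's grip: 22 mm wide, 60 mm tall, its flat outer face 17 mm from the lever's axis; origin at mid-height of the grip, 12 mm from the axis, towards +y of the mixer. Plain black plastic
- rib_right: the right rib of the lever's grip: 22 mm wide, 60 mm tall, its flat outer face 17 mm from the lever's axis; origin at mid-height of the grip, 12 mm from the axis, towards -y of the mixer. Plain black plastic
- tape: loose roll of paper tape lying flat on the console's deck left of the gate, 68 mm across, 22 mm high; origin under its centre. Leave alone
- sanding_block: loose cork sanding block on the console's deck right of the gate, 70 x 45 x 28 mm; origin under its centre. Leave alone
- jar: loose glass jar with steel cap standing on the table right of the mixer, 60 mm across, 85 mm high; origin under its centre. Leave alone
- brush: loose paint brush lying on the table left of the mixer; origin under its middle, handle towards its -x. Leave alone
- small_can: loose closed paint can standing on the table left of the mixer, 70 mm across, 100 mm high; origin under its centre. Leave alone
- tub: loose empty white plastic tub standing on the table far to the right, 84 mm across, 100 mm high; origin under its centre. Leave alone

How it is judged:
On the way, in this order (a step that is already met when the one before it is completed fails the run):
1. the lever is brought across the gate into the right-hand column, still about upright fore and aft (value of joint lever_across below -0.17 rad and value of joint lever_fore below 0.2 rad).
2. the lever is pushed forward fully home in the third slot (value of joint lever_fore above 0.3 rad and value of joint lever_across below -0.17 rad), for 0.1 s.
At the end, for the whole second after the job is handed in: the lever rests in the third slot (forward right), leaning forward more than 0.30 rad (stop at about 0.37) and right more than 0.17 rad, and every loose thing is within 30 mm of where it started (all of step 2 and velocity of joint lever_fore between -0.05 and 0.05 rad/s and distance of each of tape, sanding_block, jar, brush, small_can, tub from where it was at the start of the episode below 0.03 m); the robot touches nothing.
It fails at once if the lever is gripped: opposite ribs pressed at once, by more than 1.5 N each ((contact force between the fingers and rib_far above 1.5 N and contact force between the fingers and rib_near above 1.5 N) or (contact force between the fingers and rib_left above 1.5 N and contact force between the fingers and rib_right above 1.5 N)).
It fails at once if the lever is forced, pushed with more than 90 N (contact force between the fingers and rib_far above 90 N or contact force between the fingers and rib_near above 90 N or contact force between the fingers and rib_left above 90 N or contact force between the fingers and rib_right above 90 N).
It fails at once if a bystander is moved more than 30 mm or lifted (distance of any of tape, sanding_block, jar, brush, small_can, tub from where it was at the start of the episode above 0.03 m).
It also fails if it takes over 72 s, if anything falls off the work surface, if the arm or the gripper's body presses on something with over 40 N, if the wrist force passes 120 N, or if a joint passes its speed limit or range.

## Robot

A 6-joint arm with a two-finger parallel gripper is mounted at the origin on the work surface. World frame = base frame: x ahead of the robot, y to its left, z up, the work surface at z = 0. Lengths are in m, angles in rad, forces in N, time in s.
With the tool pointing down it reaches from about 0.35 to 0.775 m from the base axis. Payload 5.5 kg.
Tool frame: the origin (TCP) lies at the very end of the fingers, on their centre line; the grasp point (between the pads) lies 19 mm behind it (manip.pinch_z is the distance from the TCP to the grasp point, in m); y points along the fingers, z is the direction in which the jaws open and shut, and the axes are right-handed (so a half turn about y gives the same grasp; the last joint's range is limited). The gripper opens to 85 mm and grips with 20 to 120 N. Pads are 22 mm wide; open, the fingers measure 114 mm over their backs; the gripper's body (76 mm by 85 mm) begins 54 mm behind the grasp point. The pads swing forward as they close: fully open they stand 13 mm farther back than shut.
Start: joints at [-1.401, 0.313, 0.046, 1.304, 0, 1.431], TCP at [0.175, -0.548, 0.231] pointing down, gripper open.
Joint ranges: [-2.76, 2.76], [-0.86, 1.69], [-1.03, 1.26], [-2.2, 2.34], [-1.47, 1.5], [-3.14, 3.14]. Speed limits (rad/s): [2.57, 2.57, 3.14, 3.14, 3.14, 3.14].

## Interface

Orientations are given as a unit quaternion [w, x, y, z].
In Python, from cell import monitor, read_camera, manip gives the robot as it stands.
- The arm moves only by the tool jog_arm, never from a script. Its argument "deltas" is a list of rows, each a list of 2 entries, a list of its own where there are three numbers: the shift along the tool's x, y, z in units of 20 mm (1.0 is 20 mm), then the turn, a rotation vector about the tool's x, y, z in units of 0.12 rad (1.0 is 0.12 rad). In form: [[[dx, dy, dz], [ax, ay, az]], ...]. A call has 1 to 5 rows; each row shifts and turns the pose as measured when the row begins, along the tool's axes as they then stand; what a row does not reach is not made up. A row lasts 1/10 s, in which the tool goes at most 50 mm and 8.59 degrees, less where a joint would pass 70% of its speed; a pose out of reach is approached as far as the arm can. A call with a number of a shift or a turn outside -1 to 1 is refused whole. A call with a gripper value outside its range is refused whole. "claw" is the opening, from 0 (shut) to 1 (fully open), set as the call begins (left out, the last holds). The fingers move at their own pace and stop on an object; the grip force is fixed at half the most. Time passes only in rows, so rows that do not move let the fingers close. It gives the time, the measured TCP pose, the force and the opening at its end, in the units of the state.
- monitor.sense(): the state, without advancing time (a new reading comes with each control period).
- read_camera(name): name is "side" or "top"; returns a dict with "image" (384x512x3 uint8, red, green, blue), "fov_y" (degrees; the focal length in pixels is half the picture's height over the tangent of half this angle, whatever the lens; pixels are square), "cx", "cy" (the principal point, pixels), "origin" and "rotation" of the camera in the world. Camera axes: x right, y up, looking along -z (the intrinsics and any distortion apply to the point x, -y, -z); pixel columns grow to the right and rows downward; lengths in m; the calibration is good to about 2 mm. A picture is of the moment at which its call begins. There is no depth.
- manip.job_done(): hands the job in, once; it reports no verdict.
The state is a dict: "time_s": time; "joints": joint angles; "qvel": joint speeds; "joint_torque": joint torques, N m; "eef_pos": TCP position; "ee_rot": TCP orientation; "ft_force": force on the tool from outside, world axes, zero at the start; "torque": the same for the moment, N m; "opening": opening from 0.0 (shut) to 1.0 (fully open).
Only numpy, scipy, OpenCV 4.12 (cv2) and the standard library are available. Lean on these libraries where they do the work, as an engineer would, in place of code of your own. Each camera call takes 0.05 s, during which the arm holds its last target.

## Working session

There is one attempt and no reset: what is moved stays moved. The work goes in short steps, Python scripts to look and compute and a tool call to move; the robot and the scene stay as the last step left them, time stands still between calls to the robot, and variables do not carry over. Pictures are saved under pics/ and viewed, and the job is handed in when it is done.

Besides the shell and the picture viewer there is one more tool, called by a JSON object that holds its "name" and its "arguments", one argument or row to a line. jog_arm: Moves the arm, as the interface text tells. Its arguments: {"type":"object","properties":{"deltas":{"type":"array"},"claw":{"type":"number"}},"required":["deltas"]}

```bash
ls; mkdir -p pics; python3 - <<'E'
from cell import monitor, read_camera, manip
import cv2
print(monitor.sense())
for n in("side","top"):
    c=read_camera(n)
    print({k:v for k,v in c.items() if k!="image"})
    cv2.imwrite(f"pics/{n}0.png",c["image"][:,:,::-1])
E
```

```text
pics
{'time_s': 0.0, 'joints': array([-1.40060149e+00,  3.14013359e-01,  4.49460528e-02,  1.30359905e+00,
       -2.47742840e-05,  1.43121805e+00]), 'qvel': array([ 0.00064167,  0.00161613, -0.00100653, -0.00100215,  0.00047168,
        0.00076298]), 'joint_torque': array([-4.48909332e-04, -4.80628395e+01,  2.98530668e+01,  1.95503508e-02,
       -1.10545359e-04, -3.03829793e-06]), 'eef_pos': array([ 0.17518976, -0.54710767,  0.23038804]), 'ee_rot': array([ 0.10906504, -0.1091028 ,  0.69930267, -0.69798078]), 'ft_force': array([0.77165614, 0.48369533, 0.64913302]), 'torque': array([ 0.00296543, -0.01123832, -0.00959946]), 'opening': 0.9985692965043711}
{'fov_y': 57.67663935656843, 'cx': 257.09341765376325, 'cy': 197.1645309127337, 'origin': array([0.40148007, 0.76741625, 0.63727391]), 'rotation': array([-0.06663599, -0.02444106,  0.48607777,  0.87102852])}
{'fov_y': 55.20467915630982, 'cx': 254.037957342293, 'cy': 191.0860277242591, 'origin': array([ 0.43852688, -0.08286934,  1.21957305]), 'rotation': array([-0.70646967, -0.02983791,  0.01530247,  0.70694847])}
```

View pics/side0.png

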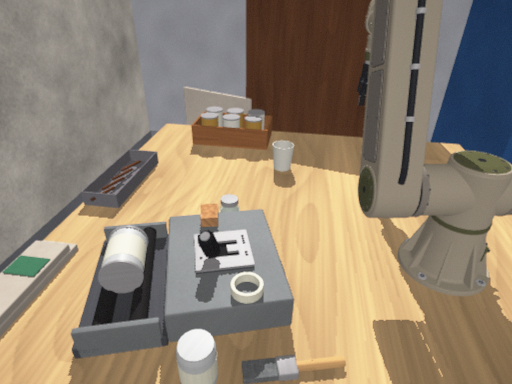

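View pics/top0.png

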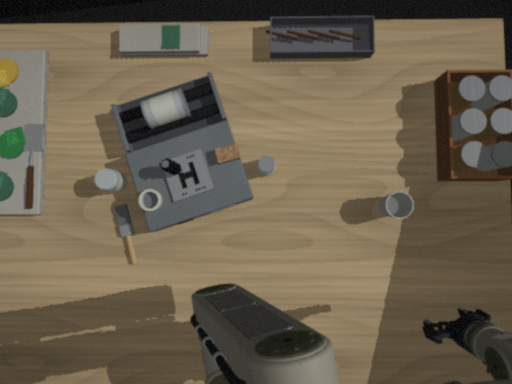

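```bash
python3 - <<'E'
import cv2
a=cv2.imread("pics/top0.png")[70:220,150:330]
cv2.imwrite("pics/top0c.png",cv2.resize(a,None,fx=4,fy=4,interpolation=cv2.INTER_CUBIC))
a=cv2.imread("pics/side0.png")[150:300,160:350]
cv2.imwrite("pics/side0c.png",cv2.resize(a,None,fx=4,fy=4,interpolation=cv2.INTER_CUBIC))
E
```

```text
(no output)
```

View pics/top0c.png

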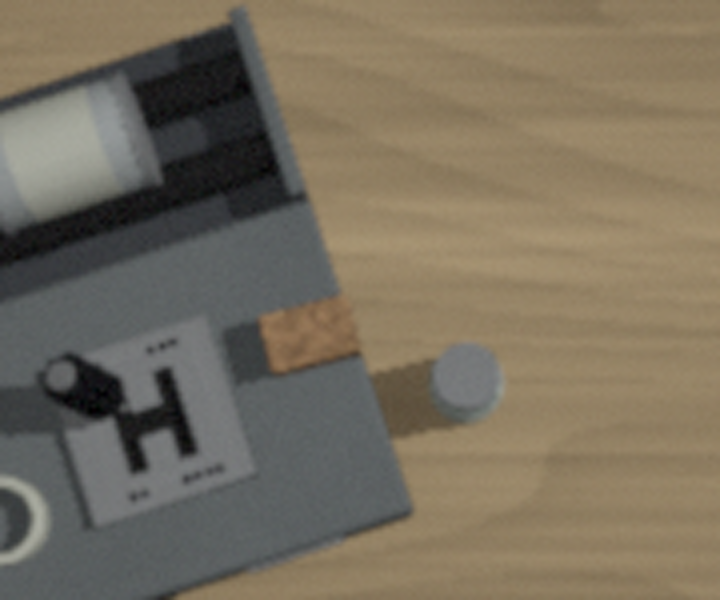

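View pics/side0c.png

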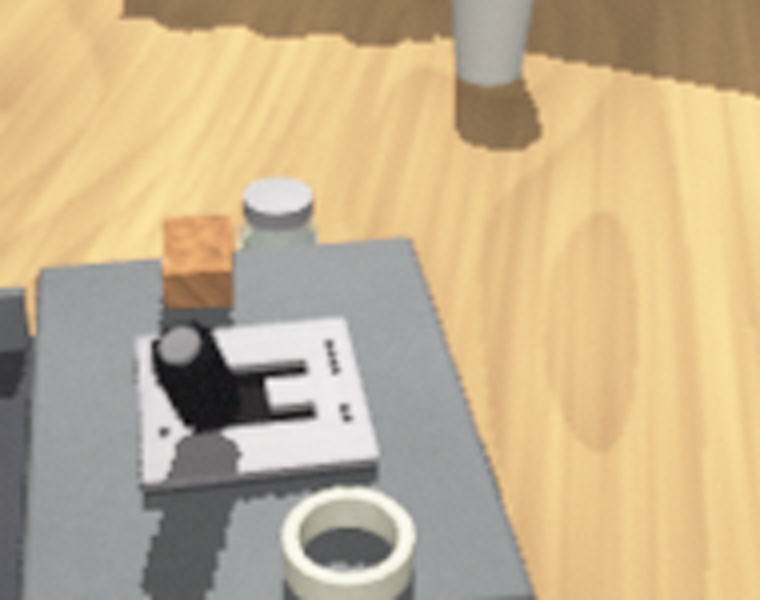

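```bash
cat > h.py <<'E'
import numpy as np, cv2
from scipy.spatial.transform import Rotation as R
from scipy.optimize import least_squares
def proj(c,P):
    P=np.atleast_2d(P); q=c["rotation"]; r=R.from_quat([q[1],q[2],q[3],q[0]]).as_matrix()
    p=(P-c["origin"])@r; f=192/np.tan(np.radians(c["fov_y"]/2))
    return np.c_[c["cx"]+f*p[:,0]/-p[:,2], c["cy"]-f*p[:,1]/-p[:,2]]
def mix(m,P):  # mixer->world
    P=np.atleast_2d(P); co,s=np.cos(m[2]),np.sin(m[2])
    return np.c_[m[0]+co*P[:,0]-s*P[:,1], m[1]+s*P[:,0]+co*P[:,1], P[:,2]]
def lever(f,a,h=.13):
    # direction: tan leans
    d=np.array([np.sin(f),np.sin(a)*np.cos(f),np.cos(a)*np.cos(f)])
    return np.array([0,0,.02])+h*d
CAMS={"side":dict(fov_y=57.67663935656843,cx=257.09341765376325,cy=197.1645309127337,origin=np.array([0.40148007,0.76741625,0.63727391]),rotation=np.array([-0.06663599,-0.02444106,0.48607777,0.87102852])),
"top":dict(fov_y=55.20467915630982,cx=254.037957342293,cy=191.0860277242591,origin=np.array([0.43852688,-0.08286934,1.21957305]),rotation=np.array([-0.70646967,-0.02983791,0.01530247,0.70694847]))}
E
cat > fit.py <<'E'
from h import *
pt=[(.065,-.065,.1),(-.065,-.065,.1),(-.065,.065,.1),(-.13,-.17,.09),(.13,-.17,.09),(.036,-.02,.1),(-.036,-.02,.1),(-.036,.02,.1)]
ut=np.array([(207,317),(255,470),(95,527),(412,512),(305,195),(165,370),(190,453),(138,471)],float)/4+[150,70]-.375
ps=[(.065,-.065,.1),(-.065,-.065,.1),(-.065,.065,.1),(.065,.065,.1),(-.13,-.17,.09),(.13,-.17,.09),(-.036,-.02,.1),(-.036,.02,.1)]
us=np.array([(135,337),(345,320),(378,463),(143,487),(410,238),(38,270),(306,368),(315,411)],float)/4+[160,150]-.375
for use in ("ts","t","s"):
    def res(m):
        r=[]
        if "t" in use: r.append((proj(CAMS["top"],mix(m,pt))-ut).ravel())
        if "s" in use: r.append((proj(CAMS["side"],mix(m,ps))-us).ravel())
        return np.concatenate(r)
    s=least_squares(res,[.55,.1,.27],loss="soft_l1"); print(use,s.x,np.round(res(s.x).reshape(-1,2),1).tolist())
    if use=="ts": m=s.x
# lever cap (top of grip 160 mm from pivot)
ct=np.array([(62,376)])/4+[150,70]-.375; cs=np.array([(181,346)])/4+[160,150]-.375
def rl(p):
    P=mix(m,lever(p[0],p[1],.16))
    return np.r_[(proj(CAMS["top"],P)-ct)[0],(proj(CAMS["side"],P)-cs)[0]]
s=least_squares(rl,[.3,.25]); print(s.x,s.fun, mix(m,lever(*s.x,.16)),mix(m,lever(*s.x)))
E
python3 fit.py
```

```text
ts [0.56033277 0.14739156 0.32125974] [[-1.1, -0.5], [-0.1, 1.1], [-0.4, 0.2], [-0.1, -0.0], [0.4, 0.4], [-1.6, -0.3], [-0.7, 1.0], [-0.1, 0.6], [0.1, 0.1], [-0.7, -0.4], [-0.1, -1.3], [-0.3, -0.9], [0.1, -1.2], [-0.7, -1.5], [0.1, -0.2], [0.1, -0.2]]
t [0.56139559 0.14607476 0.3202    ] [[-0.7, -0.8], [0.3, 0.7], [0.0, -0.1], [0.3, -0.3], [0.9, 0.1], [-1.1, -0.7], [-0.3, 0.7], [0.3, 0.3]]
s [0.55949443 0.14965345 0.31917188] [[0.2, 0.7], [-0.4, 0.2], [0.1, -0.6], [-0.2, -0.2], [0.4, -0.7], [-0.5, -1.0], [0.3, 0.5], [0.2, 0.5]]
[0.24484393 0.24833134] [ 0.00413586  0.15273853 -0.11472397 -0.03577257] [[0.585086   0.19583936 0.17046624]] [[0.58044477 0.1867554  0.14225382]]
```

```bash
cat > go.py <<'E'
import sys
from h import *
from cell import monitor
M=[.5603,.1474,.3213]
def plan(x,y,z,sense=None):
    s=sense or monitor.sense(); q=s["ee_rot"]; r=R.from_quat([*q[1:],q[0]])
    A=r.as_matrix()
    T=mix(M,[x,y,z])[0]
    X=np.array([np.cos(M[2]),np.sin(M[2]),0]); 
    cands=[]
    for sg in(1,-1):
        B=np.c_[sg*X,[0,0,-1],np.cross(sg*X,[0,0,-1])]
        cands.append(A.T@B)
    rv=[R.from_matrix(c).as_rotvec() for c in cands]
    pm=np.array(s["eef_pos"])-[M[0],M[1],0]; co,si=np.cos(M[2]),np.sin(M[2])
    print("tool axes in world (cols)\n",A.round(3)); 
    print("TCP in mixer",np.round([co*pm[0]+si*pm[1],-si*pm[0]+co*pm[1],pm[2]],4),"target",T.round(3),"t",s["time_s"])
    print("F",s["ft_force"].round(1),"open",round(s["opening"],3),"j",np.round(s["joints"],2))
    print("shift units total",(A.T@(T-s["eef_pos"])/.02).round(2)," turn units",[(v/.12).round(2).tolist() for v in rv])
if __name__=="__main__": plan(*map(float,sys.argv[1:4]))
E
python3 go.py .085 .03 .25
```

```text
tool axes in world (cols)
 [[-0.952 -0.     0.305]
 [-0.305  0.002 -0.952]
 [-0.    -1.    -0.002]]
TCP in mixer [-0.5847 -0.5374  0.2305] target [0.631 0.203 0.25 ] t 0.1
F [-0.2 -0.5  0.7] open 1.003 j [-1.4   0.31  0.05  1.3  -0.    1.43]
shift units total [-33.16  -0.92 -28.76]  turn units [[0.0, 26.08, 0.02], [0.01, -0.1, -0.0]]
```

{"name": "jog_arm", "arguments": {
  "deltas": [
    [[0,-0.4,0],[0,-1,0]],
    [[0,-0.4,0],[0,-1,0]],
    [[0,-0.4,0],[0,-1,0]],
    [[0,-0.4,0],[0,-1,0]],
    [[0,-0.4,0],[0,-1,0]]
  ],
  "claw": 0
}}

```text
time_s: 0.6
eef_pos: [0.1748, -0.5448, 0.2673]
ee_rot: [0.319, -0.317, 0.635, -0.628]
ft_force: [0.1, 0.4, 0.5]
opening: 0.145
```

{"name": "jog_arm", "arguments": {
  "deltas": [
    [[0,0,0],[0,-1,0]],
    [[0,0,0],[0,-1,0]],
    [[0,0,0],[0,-1,0]],
    [[0,0,0],[0,-1,0]],
    [[0,0,0],[0,-1,0]]
  ]
}}

```text
time_s: 1.1
eef_pos: [0.1747, -0.5442, 0.2663]
ee_rot: [0.5, -0.494, 0.507, -0.499]
ft_force: [-0.3, -0.1, -0.1]
opening: -0.003
```

{"name": "jog_arm", "arguments": {
  "deltas": [
    [[0,0,0],[0,-1,0]],
    [[0,0,0],[0,-1,0]],
    [[0,0,0],[0,-1,0]],
    [[0,0,0],[0,-1,0]],
    [[0,0,0],[0,-1,0]]
  ]
}}

```text
time_s: 1.6
eef_pos: [0.1744, -0.5427, 0.2635]
ee_rot: [0.633, -0.622, 0.33, -0.321]
ft_force: [1.0, 0.7, 0.1]
opening: 0.003
```

{"name": "jog_arm", "arguments": {
  "deltas": [
    [[0,0,0],[0,-1,0]],
    [[0,0,0],[0,-1,0]],
    [[0,0,0],[0,-1,0]],
    [[0,0,0],[0,-1,0]],
    [[0,0,0],[0,-1,0]]
  ]
}}

```text
time_s: 2.1
eef_pos: [0.1742, -0.5411, 0.2606]
ee_rot: [0.706, -0.689, 0.12, -0.114]
ft_force: [0.6, 0.5, 0.8]
opening: -0.003
```

{"name": "jog_arm", "arguments": {
  "deltas": [
    [[0,0,0],[0,-1,0]],
    [[0,0,0],[0,-1,0]],
    [[0,0,0],[0,-1,0]],
    [[0,0,0],[0,-1,0]],
    [[0,0,0],[0,-1,0]]
  ]
}}

```text
time_s: 2.6
eef_pos: [0.1739, -0.5396, 0.2577]
ee_rot: [0.711, -0.688, -0.103, 0.104]
ft_force: [0.6, -0.0, 0.0]
opening: -0.001
```

```bash
python3 go.py .085 .03 .25
```

```text
tool axes in world (cols)
 [[ 0.957 -0.005 -0.29 ]
 [ 0.29   0.032  0.957]
 [ 0.004 -0.999  0.032]]
TCP in mixer [-0.5836 -0.5298  0.2577] target [0.631 0.203 0.25 ] t 2.6
F [ 0.6 -0.   0. ] open -0.001 j [-1.4   0.32  0.12  1.4   0.   -1.69]
shift units total [32.65  1.43 28.86]  turn units [[-0.26, -0.23, 0.04], [-0.06, 25.95, -0.41]]
```

{"name": "jog_arm", "arguments": {
  "deltas": [
    [[1,-0.03,0.9],[-0.1,-0.1,0]],
    [[1,-0.03,0.9],[-0.1,-0.1,0]],
    [[1,-0.03,0.9],[-0.1,0,0]],
    [[1,-0.03,0.9],[0,0,0]],
    [[1,-0.03,0.9],[0,0,0]]
  ]
}}

```text
time_s: 3.1
eef_pos: [0.2411, -0.4212, 0.258]
ee_rot: [0.699, -0.698, -0.113, 0.11]
ft_force: [0.6, 0.0, 0.2]
opening: 0.0
```

{"name": "jog_arm", "arguments": {
  "deltas": [
    [[1,-0.03,0.9],[0,0,0]],
    [[1,-0.03,0.9],[0,0,0]],
    [[1,-0.03,0.9],[0,0,0]],
    [[1,-0.03,0.9],[0,0,0]],
    [[1,-0.03,0.9],[0,0,0]]
  ]
}}

```text
time_s: 3.6
eef_pos: [0.3094, -0.298, 0.2599]
ee_rot: [0.7, -0.697, -0.112, 0.11]
ft_force: [0.7, 0.3, 0.3]
opening: -0.001
```

```bash
python3 go.py .085 .03 .25
```

```text
tool axes in world (cols)
 [[ 0.951  0.003 -0.31 ]
 [ 0.31   0.005  0.951]
 [ 0.004 -1.     0.004]]
TCP in mixer [-0.3787 -0.3434  0.2599] target [0.631 0.203 0.25 ] t 3.6
F [0.7 0.3 0.3] open -0.001 j [-0.96  0.02 -0.23  1.31  0.01 -1.27]
shift units total [23.07  0.67 18.81]  turn units [[-0.03, -0.05, 0.03], [-0.05, 26.13, -0.05]]
```

{"name": "jog_arm", "arguments": {
  "deltas": [
    [[1,-0.03,0.8],[0,0,0]],
    [[1,-0.03,0.8],[0,0,0]],
    [[1,-0.03,0.8],[0,0,0]],
    [[1,-0.03,0.8],[0,0,0]],
    [[1,-0.03,0.8],[0,0,0]]
  ]
}}

```text
time_s: 4.1
eef_pos: [0.3807, -0.1848, 0.2624]
ee_rot: [0.701, -0.696, -0.111, 0.11]
ft_force: [0.7, -0.1, -0.3]
opening: -0.003
```

{"name": "jog_arm", "arguments": {
  "deltas": [
    [[1,-0.03,0.8],[0,0,0]],
    [[1,-0.03,0.8],[0,0,0]],
    [[1,-0.03,0.8],[0,0,0]],
    [[1,-0.03,0.8],[0,0,0]],
    [[1,-0.03,0.8],[0,0,0]]
  ]
}}

```text
time_s: 4.6
eef_pos: [0.4522, -0.0721, 0.2648]
ee_rot: [0.702, -0.695, -0.111, 0.111]
ft_force: [0.3, -0.0, 0.5]
opening: 0.001
```

{"name": "jog_arm", "arguments": {
  "deltas": [
    [[1,-0.03,0.8],[0,0,0]],
    [[1,-0.03,0.8],[0,0,0]],
    [[1,-0.03,0.8],[0,0,0]],
    [[1,-0.03,0.8],[0,0,0]],
    [[1,-0.03,0.8],[0,0,0]]
  ]
}}

```text
time_s: 5.1
eef_pos: [0.5235, 0.0404, 0.2666]
ee_rot: [0.702, -0.695, -0.109, 0.113]
ft_force: [-0.1, -0.5, -0.1]
opening: -0.002
```

{"name": "jog_arm", "arguments": {
  "deltas": [
    [[1,-0.03,0.8],[0,0,0]],
    [[1,-0.03,0.8],[0,0,0]],
    [[1,-0.03,0.8],[0,0,0]],
    [[1,-0.03,0.8],[0,0,0]],
    [[1,-0.03,0.8],[0,0,0]]
  ]
}}

```text
time_s: 5.6
eef_pos: [0.5948, 0.1525, 0.2674]
ee_rot: [0.702, -0.695, -0.108, 0.115]
ft_force: [1.1, -0.3, -0.0]
opening: -0.004
```

```bash
python3 go.py .085 .03 .25
```

```text
tool axes in world (cols)
 [[ 0.95  -0.012 -0.311]
 [ 0.311  0.009  0.95 ]
 [-0.008 -1.     0.012]]
TCP in mixer [ 0.0344 -0.006   0.2674] target [0.631 0.203 0.25 ] t 5.6
F [ 1.1 -0.3 -0. ] open -0.004 j [ 0.12  0.4   0.25  1.44  0.01 -0.2 ]
shift units total [2.53 0.87 1.8 ]  turn units [[-0.1, -0.04, -0.07], [0.11, 26.14, -0.15]]
```

{"name": "jog_arm", "arguments": {
  "deltas": [
    [[1,0,0.8],[-0.1,0,-0.1]],
    [[1,0,0.7],[0,0,0]],
    [[0.7,0,0.5],[0,0,0]],
    [[0,0,0],[0,0,0]]
  ]
}}

```text
time_s: 6.0
eef_pos: [0.6352, 0.2125, 0.2636]
ee_rot: [0.698, -0.698, -0.112, 0.113]
ft_force: [-0.1, -0.3, -0.5]
opening: 0.007
```

```bash
python3 go.py .088 .034 .148;python3 - <<'E'
from cell import read_camera
import cv2,numpy as np
for n,(r,c) in dict(side=(110,150),top=(70,130)).items():
    a=read_camera(n)["image"][r:r+150,c:c+200,::-1]
    cv2.imwrite(f"pics/{n}1.png",cv2.resize(a,None,fx=3,fy=3,interpolation=cv2.INTER_CUBIC))
E
```

```text
tool axes in world (cols)
 [[ 0.949 -0.001 -0.314]
 [ 0.314  0.     0.949]
 [-0.001 -1.     0.   ]]
TCP in mixer [0.0916 0.0381 0.2636] target [0.633 0.207 0.148] t 6.0
F [-0.1 -0.3 -0.5] open 0.007 j [ 0.2   0.51  0.42  1.48  0.   -0.12]
shift units total [-0.17  5.78 -0.21]  turn units [[-0.0, -0.02, -0.01], [0.01, 26.16, -0.01]]
```

View pics/side1.png

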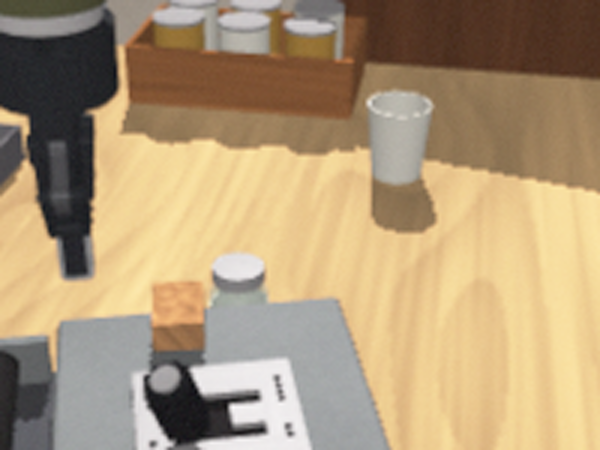

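{"name": "jog_arm", "arguments": {
  "deltas": [
    [[0,1,0],[0,0,0]],
    [[0,1,0],[0,0,0]],
    [[0,1,0],[0,0,0]],
    [[0,1,0],[0,0,0]],
    [[0,1,0],[0,0,0]]
  ]
}}

```text
time_s: 6.6
eef_pos: [0.6337, 0.2061, 0.1658]
ee_rot: [-0.698, 0.699, 0.112, -0.109]
ft_force: [0.1, 0.5, -0.0]
opening: 0.002
```

```bash
python3 go.py .088 .034 .148;cat > snap.py <<'E'
import sys
from cell import read_camera
import cv2,numpy as np
o=[]
for n,(r,c) in dict(side=(140,140),top=(80,130)).items():
    a=read_camera(n)["image"][r:r+130,c:c+130,::-1]
    o.append(cv2.resize(a,None,fx=3,fy=3,interpolation=cv2.INTER_CUBIC))
cv2.imwrite(f"pics/{sys.argv[1]}.png",np.hstack(o))
E
python3 snap.py s2
```

```text
tool axes in world (cols)
 [[ 0.951  0.005 -0.308]
 [ 0.308 -0.001  0.951]
 [ 0.004 -1.    -0.002]]
TCP in mixer [0.0882 0.0325 0.1658] target [0.633 0.207 0.148] t 6.6
F [ 0.1  0.5 -0. ] open 0.002 j [ 0.19  0.51  0.19  1.24 -0.   -0.12]
shift units total [-0.02  0.89  0.08]  turn units [[0.02, -0.06, 0.04], [-0.06, 26.12, 0.03]]
```

View pics/s2.png

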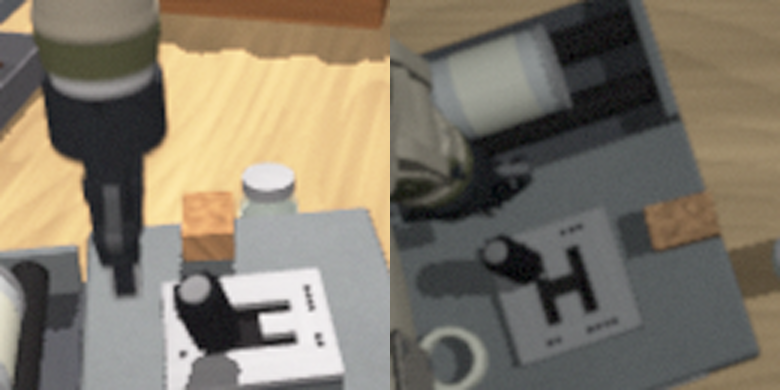

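{"name": "jog_arm", "arguments": {
  "deltas": [
    [[0,0.9,0],[0,0,0]],
    [[-0.7,0,0],[0,0,0]],
    [[-0.5,0,0],[0,0,0]],
    [[-0.5,0,0],[0,0,0]],
    [[-0.4,0,0],[0,0,0]]
  ]
}}

```text
time_s: 7.2
eef_pos: [0.5956, 0.1918, 0.1522]
ee_rot: [0.699, -0.698, -0.114, 0.105]
ft_force: [2.4, 3.0, -1.9]
opening: -0.001
```

```bash
python3 go.py .030 .030 .148;python3 snap.py s3
```

```text
tool axes in world (cols)
 [[ 0.952  0.012 -0.305]
 [ 0.305  0.004  0.952]
 [ 0.013 -1.     0.   ]]
TCP in mixer [0.0475 0.031  0.1522] target [0.579 0.185 0.148] t 7.2
F [ 2.4  3.  -1.9] open -0.001 j [ 0.18  0.43  0.02  1.15  0.   -0.13]
shift units total [-0.88  0.2  -0.06]  turn units [[-0.0, -0.09, 0.11], [-0.17, 26.09, -0.0]]
```

View pics/s3.png

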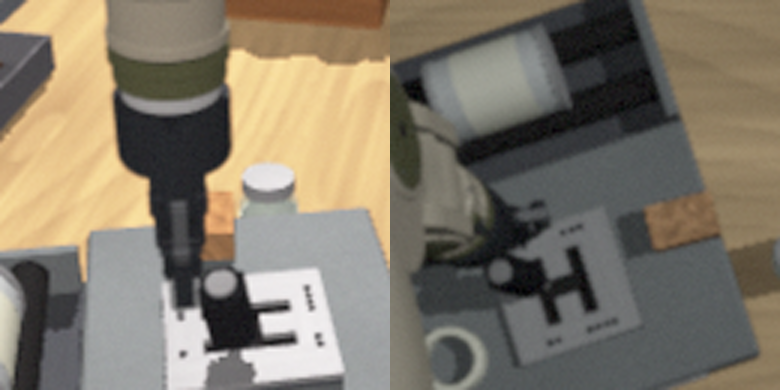

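```bash
cat > lev.py <<'E'
import sys
from h import *
M=[.5603,.1474,.3213]
a=list(map(float,sys.argv[1:5])) # snap pixel side x y, top x y
cs=np.array(a[:2])/3+140-.333; ct=np.array([a[2]-390,a[3]])/3+[130,80]-.333
def rl(p):
    P=mix(M,lever(p[0],p[1],.16))
    return np.r_[(proj(CAMS["top"],P)-ct)[0],(proj(CAMS["side"],P)-cs)[0]]
s=least_squares(rl,[.0,.2]); print("fore,across",s.x.round(3),s.fun.round(2))
E
python3 lev.py 222 281 500 272; python3 lev.py 197 289 496 249
```

```text
fore,across [0.12  0.242] [ 0.51 -0.32  0.21  0.5 ]
fore,across [0.247 0.245] [ 0.25  0.97 -0.71 -0.05]
```

{"name": "jog_arm", "arguments": {
  "deltas": [
    [[-0.4,0.1,0],[0,0,0.1]],
    [[-0.3,0.1,0],[0,0,0]],
    [[-0.2,0,0],[0,0,0]],
    [[0,0,0],[0,0,0]]
  ]
}}

```text
time_s: 7.7
eef_pos: [0.5796, 0.1855, 0.1506]
ee_rot: [-0.698, 0.699, 0.111, -0.107]
ft_force: [2.2, 1.8, 1.4]
opening: -0.001
```

```bash
python3 go.py .029 .030 .148;python3 snap.py s4
```

```text
tool axes in world (cols)
 [[ 0.952  0.005 -0.305]
 [ 0.305 -0.     0.952]
 [ 0.005 -1.    -0.002]]
TCP in mixer [0.0303 0.0301 0.1506] target [0.578 0.185 0.148] t 7.7
F [2.2 1.8 1.4] open -0.001 j [ 0.18  0.41 -0.02  1.14 -0.   -0.13]
shift units total [-0.07  0.13 -0.01]  turn units [[0.02, -0.1, 0.04], [-0.07, 26.08, 0.02]]
```

View pics/s4.png

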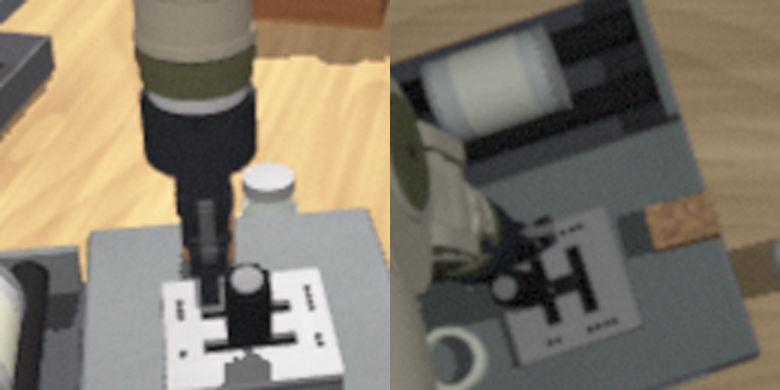

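```bash
python3 lev.py 247 279 505 289
```

```text
fore,across [0.01  0.246] [ 0.3  -0.16  0.08  0.29]
```

{"name": "jog_arm", "arguments": {
  "deltas": [
    [[1,0,0],[0,0,0]],
    [[0.5,0,1],[0,0,0]],
    [[0,0,1],[0,0,0]],
    [[0,0,1],[0,0,0]],
    [[0,0,0.9],[0,0,0]]
  ]
}}

```text
time_s: 8.3
eef_pos: [0.5799, 0.2655, 0.1447]
ee_rot: [-0.696, 0.702, 0.103, -0.111]
ft_force: [0.4, -0.7, 0.1]
opening: -0.001
```

```bash
python3 go.py .000 .105 .150
```

```text
tool axes in world (cols)
 [[ 0.954 -0.011 -0.299]
 [ 0.299 -0.009  0.954]
 [-0.013 -1.    -0.006]]
TCP in mixer [0.0559 0.1059 0.1447] target [0.527 0.247 0.15 ] t 8.3
F [ 0.4 -0.7  0.1] open -0.001 j [ 0.31  0.48  0.08  1.19 -0.01  0.  ]
shift units total [-2.8  -0.23 -0.09]  turn units [[0.05, -0.15, -0.11], [0.17, 26.03, 0.07]]
```

{"name": "jog_arm", "arguments": {
  "deltas": [
    [[-1,-0.1,0],[0,-0.1,-0.1]],
    [[-1,-0.1,0],[0,0,0]],
    [[-0.8,0,0],[0,0,0]],
    [[0,0,-0.6],[0,0,0]]
  ]
}}

```text
time_s: 8.7
eef_pos: [0.523, 0.2389, 0.1447]
ee_rot: [-0.695, 0.701, 0.109, -0.118]
ft_force: [0.0, -0.6, -0.3]
opening: 0.0
```

```bash
python3 go.py .001 .050 .148;python3 snap.py s5
```

```text
tool axes in world (cols)
 [[ 0.948 -0.011 -0.317]
 [ 0.317 -0.011  0.948]
 [-0.013 -1.    -0.007]]
TCP in mixer [-0.0065  0.0986  0.1447] target [0.545 0.195 0.148] t 8.7
F [ 0.  -0.6 -0.3] open 0.0 j [ 0.29  0.36 -0.1   1.12 -0.01 -0.03]
shift units total [ 0.37 -0.15 -2.43]  turn units [[0.06, 0.01, -0.11], [-0.18, -26.17, -0.09]]
```

View pics/s5.png

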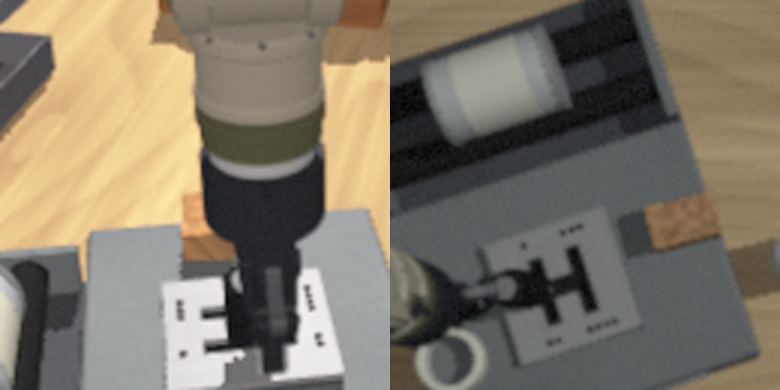

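{"name": "jog_arm", "arguments": {
  "deltas": [
    [[0.35,-0.1,-0.3],[0,0,-0.1]],
    [[0,0,-0.5],[0,0,0]],
    [[0,0,-0.5],[0,0,0]],
    [[0,0,-0.5],[0,0,0]],
    [[0,0,-0.4],[0,0,0]]
  ]
}}

```text
time_s: 9.3
eef_pos: [0.5509, 0.1972, 0.1481]
ee_rot: [-0.697, 0.699, 0.115, -0.11]
ft_force: [-2.1, 4.7, 3.7]
opening: -0.001
```

```bash
python3 go.py .001 .020 .148;python3 snap.py s6
```

```text
tool axes in world (cols)
 [[ 0.949  0.006 -0.314]
 [ 0.314 -0.002  0.949]
 [ 0.006 -1.    -0.003]]
TCP in mixer [0.0068 0.0503 0.1481] target [0.555 0.167 0.148] t 9.3
F [-2.1  4.7  3.7] open -0.001 j [ 0.21  0.36 -0.09  1.11 -0.   -0.11]
shift units total [-0.29  0.01 -1.51]  turn units [[0.03, -0.02, 0.05], [-0.07, 26.16, 0.04]]
```

View pics/s6.png

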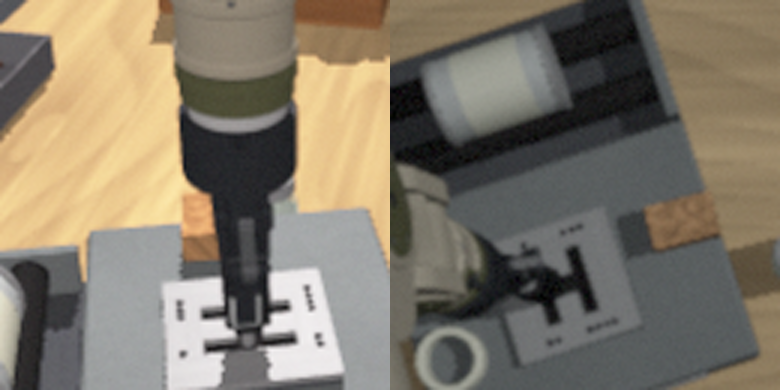

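{"name": "jog_arm", "arguments": {
  "deltas": [
    [[-0.15,0,-0.5],[0,0,0]],
    [[-0.15,0,-0.5],[0,0,0]],
    [[0,0,-0.4],[0,0,0]],
    [[0,0,-0.3],[0,0,0]]
  ]
}}

```text
time_s: 9.8
eef_pos: [0.5577, 0.1623, 0.1489]
ee_rot: [-0.698, 0.699, 0.116, -0.109]
ft_force: [-0.3, 3.6, 3.2]
opening: -0.001
```

```bash
python3 go.py .001 .00 .148;python3 snap.py s7
```

```text
tool axes in world (cols)
 [[ 0.949  0.01  -0.314]
 [ 0.314  0.     0.949]
 [ 0.009 -1.    -0.003]]
TCP in mixer [0.0022 0.0149 0.1489] target [0.561 0.148 0.148] t 9.8
F [-0.3  3.6  3.2] open -0.001 j [ 0.15  0.35 -0.1   1.11 -0.   -0.17]
shift units total [-0.06  0.05 -0.75]  turn units [[0.03, -0.01, 0.08], [-0.12, 26.17, 0.04]]
```

View pics/s7.png

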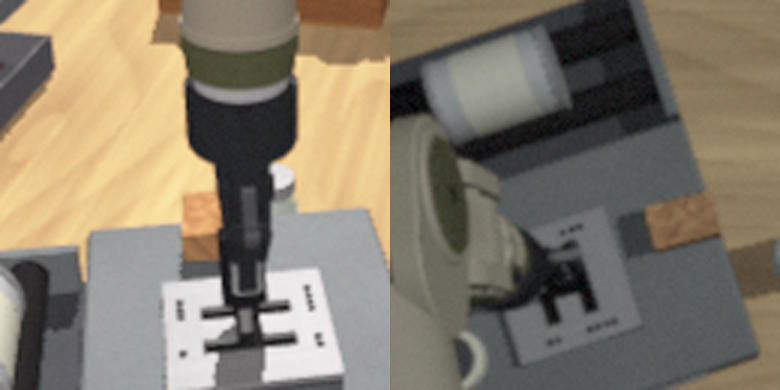

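Going well; a few smaller steps to the right wall, watching force.

{"name": "jog_arm", "arguments": {
  "deltas": [
    [[0,0,-0.3],[0,0,0]],
    [[0,0,-0.3],[0,0,0]],
    [[0,0,-0.2],[0,0,0]]
  ]
}}

```text
time_s: 10.2
eef_pos: [0.5622, 0.146, 0.1479]
ee_rot: [-0.697, 0.699, 0.115, -0.11]
ft_force: [1.4, 3.2, -0.4]
opening: -0.004
```

{"name": "jog_arm", "arguments": {
  "deltas": [
    [[0,0,-0.25],[0,0,0]]
  ]
}}

```text
time_s: 10.3
eef_pos: [0.5637, 0.1411, 0.1474]
ee_rot: [-0.697, 0.699, 0.115, -0.11]
ft_force: [-0.5, 3.3, -0.8]
opening: 0.001
```

```bash
python3 go.py .001 -.005 .148;python3 snap.py s8
```

```text
tool axes in world (cols)
 [[ 0.949  0.007 -0.315]
 [ 0.315 -0.001  0.949]
 [ 0.006 -1.    -0.003]]
TCP in mixer [ 0.0012 -0.0071  0.1474] target [0.563 0.143 0.148] t 10.3
F [-0.5  3.3 -0.8] open 0.001 j [ 0.11  0.36 -0.1   1.11 -0.   -0.21]
shift units total [-0.01 -0.03  0.1 ]  turn units [[0.02, -0.01, 0.05], [-0.08, 26.17, 0.04]]
```

View pics/s8.png

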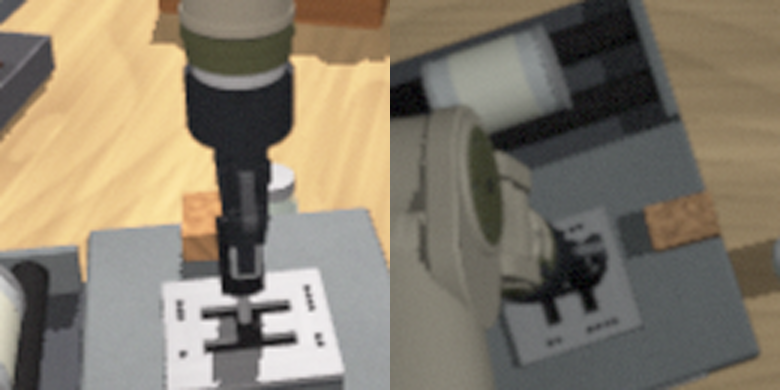

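{"name": "jog_arm", "arguments": {
  "deltas": [
    [[0,0,-0.25],[0,0,0]]
  ]
}}

```text
time_s: 10.5
eef_pos: [0.5647, 0.1365, 0.1471]
ee_rot: [-0.698, 0.698, 0.114, -0.111]
ft_force: [-3.1, 14.6, 1.5]
opening: -0.003
```

{"name": "jog_arm", "arguments": {
  "deltas": [
    [[0,0,-0.2],[0,0,0]]
  ]
}}

```text
time_s: 10.6
eef_pos: [0.5649, 0.1359, 0.147]
ee_rot: [0.701, -0.695, -0.115, 0.112]
ft_force: [-5.0, 18.6, 3.8]
opening: 0.003
```

```bash
python3 go.py .001 -.005 .148;python3 snap.py s9
```

```text
tool axes in world (cols)
 [[ 0.949  0.003 -0.316]
 [ 0.316  0.008  0.949]
 [ 0.006 -1.     0.007]]
TCP in mixer [ 0.0007 -0.0124  0.147 ] target [0.563 0.143 0.148] t 10.6
F [-5.  18.6  3.8] open 0.003 j [ 0.09  0.36 -0.1   1.11  0.01 -0.23]
shift units total [ 0.02 -0.05  0.37]  turn units [[-0.06, 0.01, 0.05], [0.08, -26.17, 0.09]]
```

View pics/s9.png

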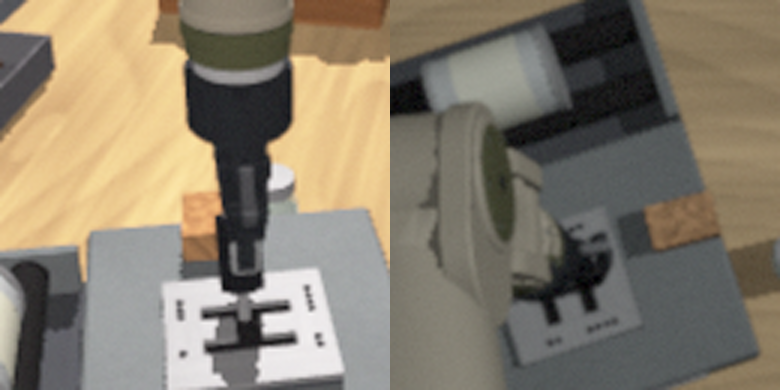

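{"name": "jog_arm", "arguments": {
  "deltas": [
    [[0,0,1],[0,0,0]],
    [[-0.5,0,1],[0,0,0]],
    [[-1,0,0],[0,0,0]],
    [[-1,0,0],[0,0,0]],
    [[-0.8,0,0],[0,0,0]]
  ]
}}

```text
time_s: 11.2
eef_pos: [0.4891, 0.151, 0.1462]
ee_rot: [-0.698, 0.698, 0.115, -0.112]
ft_force: [-0.1, 0.1, 0.6]
opening: 0.002
```

```bash
python3 go.py -.058 -.033 .148;python3 snap.py s10
```

```text
tool axes in world (cols)
 [[ 0.949  0.004 -0.316]
 [ 0.316  0.001  0.949]
 [ 0.004 -1.    -0.001]]
TCP in mixer [-0.0664  0.0259  0.1462] target [0.516 0.098 0.148] t 11.2
F [-0.1  0.1  0.6] open 0.002 j [ 0.14  0.23 -0.28  1.06  0.   -0.18]
shift units total [ 0.42 -0.09 -2.95]  turn units [[0.01, 0.0, 0.03], [0.05, -26.18, -0.01]]
```

View pics/s10.png

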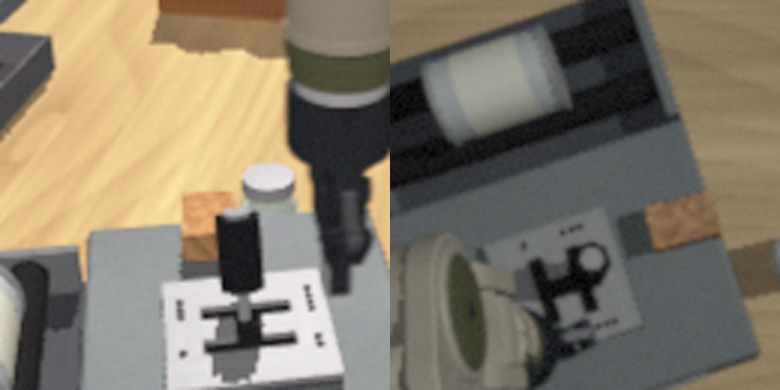

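```bash
python3 lev.py 238 213 594 259
```

```text
fore,across [ 0.007 -0.318] [ 0.26  0.34 -0.28  0.57]
```

{"name": "jog_arm", "arguments": {
  "deltas": [
    [[0,0,-1],[0,0,0]],
    [[0,-0.1,-1],[0,0,0]],
    [[0,0,-1],[0,0,0]],
    [[0,0,0],[0,0,0]]
  ]
}}

```text
time_s: 11.7
eef_pos: [0.5107, 0.0906, 0.1493]
ee_rot: [-0.696, 0.7, 0.115, -0.111]
ft_force: [-0.8, -0.5, 0.7]
opening: 0.002
```

```bash
python3 go.py -.028 -.034 .148
```

```text
tool axes in world (cols)
 [[ 0.949  0.007 -0.316]
 [ 0.316 -0.003  0.949]
 [ 0.006 -1.    -0.005]]
TCP in mixer [-0.065  -0.0382  0.1493] target [0.544 0.106 0.148] t 11.7
F [-0.8 -0.5  0.7] open 0.002 j [ 0.02  0.24 -0.26  1.07 -0.   -0.3 ]
shift units total [1.85 0.07 0.21]  turn units [[0.04, 0.0, 0.05], [0.07, -26.18, -0.07]]
```

{"name": "jog_arm", "arguments": {
  "deltas": [
    [[0.8,0,0.1],[0,0,0]],
    [[0.8,0,0],[0,0,0]],
    [[0.6,0,0],[0,0,0]],
    [[0.5,0,0],[0,0,0]],
    [[0.5,0,0],[0,0,0]]
  ]
}}

```text
time_s: 12.2
eef_pos: [0.5693, 0.1107, 0.1497]
ee_rot: [-0.695, 0.701, 0.11, -0.113]
ft_force: [-8.0, -3.7, 5.8]
opening: -0.004
```

```bash
python3 go.py .017 -.035 .148;python3 snap.py s11
```

```text
tool axes in world (cols)
 [[ 0.95  -0.002 -0.312]
 [ 0.312 -0.01   0.95 ]
 [-0.005 -1.    -0.009]]
TCP in mixer [-0.003  -0.0377  0.1497] target [0.587 0.12  0.148] t 12.2
F [-8.  -3.7  5.8] open -0.004 j [ 0.06  0.36 -0.09  1.12 -0.01 -0.26]
shift units total [1.   0.08 0.14]  turn units [[0.07, -0.04, -0.04], [0.07, 26.14, 0.11]]
```

View pics/s11.png

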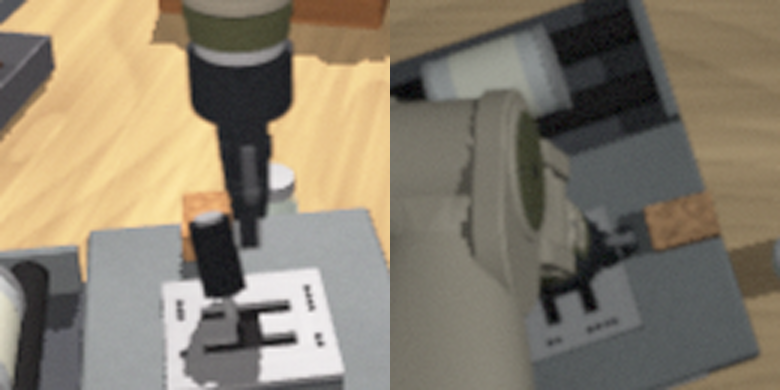

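{"name": "jog_arm", "arguments": {
  "deltas": [
    [[0.3,0.1,0.1],[0,0,0]],
    [[0.3,0,0],[0,0,0]]
  ]
}}

```text
time_s: 12.5
eef_pos: [0.5805, 0.1163, 0.1474]
ee_rot: [-0.694, 0.702, 0.11, -0.113]
ft_force: [-5.3, -1.4, 0.4]
opening: 0.002
```

{"name": "jog_arm", "arguments": {
  "deltas": [
    [[0.2,0,0],[0,0,0]]
  ]
}}

```text
time_s: 12.6
eef_pos: [0.5836, 0.1175, 0.1468]
ee_rot: [-0.694, 0.702, 0.109, -0.114]
ft_force: [-4.9, -2.4, 1.5]
opening: 0.001
```

{"name": "jog_arm", "arguments": {
  "deltas": [
    [[0.2,0,0],[0,0,0]]
  ]
}}

```text
time_s: 12.7
eef_pos: [0.5867, 0.1188, 0.1462]
ee_rot: [-0.694, 0.702, 0.109, -0.115]
ft_force: [-3.4, -1.0, 0.2]
opening: -0.005
```

```bash
python3 go.py .017 -.035 .148;python3 snap.py s12
```

```text
tool axes in world (cols)
 [[ 0.95  -0.006 -0.312]
 [ 0.312 -0.012  0.95 ]
 [-0.01  -1.    -0.01 ]]
TCP in mixer [ 0.016  -0.0355  0.1462] target [0.587 0.12  0.148] t 12.7
F [-3.4 -1.   0.2] open -0.005 j [ 0.07  0.4  -0.04  1.14 -0.01 -0.25]
shift units total [ 0.05 -0.09  0.02]  turn units [[0.08, -0.04, -0.08], [0.13, 26.14, 0.13]]
```

View pics/s12.png

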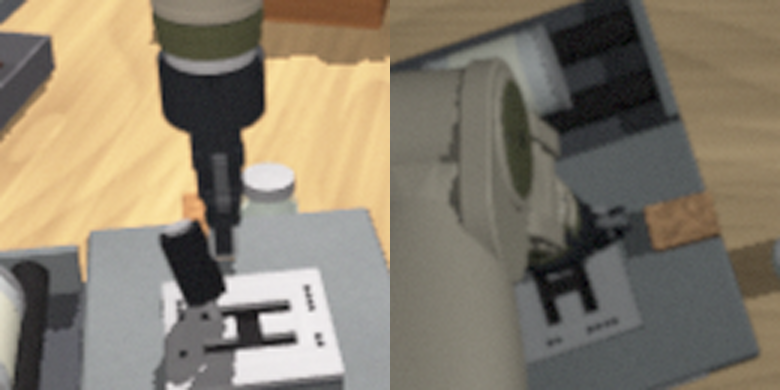

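{"name": "jog_arm", "arguments": {
  "deltas": [
    [[0.2,0,0],[0,0,0]]
  ]
}}

```text
time_s: 12.9
eef_pos: [0.5909, 0.1203, 0.1459]
ee_rot: [-0.695, 0.702, 0.109, -0.114]
ft_force: [-4.7, -1.7, -2.1]
opening: 0.002
```

{"name": "jog_arm", "arguments": {
  "deltas": [
    [[0.2,0,0],[0,0,0]]
  ]
}}

```text
time_s: 13.0
eef_pos: [0.5931, 0.1212, 0.1451]
ee_rot: [-0.694, 0.702, 0.107, -0.116]
ft_force: [-11.4, -3.9, 4.8]
opening: -0.001
```

{"name": "jog_arm", "arguments": {
  "deltas": [
    [[0.2,0,0],[0,0,0]]
  ]
}}

```text
time_s: 13.1
eef_pos: [0.5937, 0.1215, 0.1448]
ee_rot: [-0.694, 0.703, 0.105, -0.118]
ft_force: [-15.7, -6.3, 11.1]
opening: 0.002
```

```bash
python3 go.py .017 -.035 .148
```

```text
tool axes in world (cols)
 [[ 0.95  -0.016 -0.312]
 [ 0.311 -0.015  0.95 ]
 [-0.02  -1.    -0.009]]
TCP in mixer [ 0.0235 -0.0352  0.1448] target [0.587 0.12  0.148] t 13.1
F [-15.7  -6.3  11.1] open 0.002 j [ 0.08  0.42 -0.01  1.16 -0.01 -0.24]
shift units total [-0.33 -0.15  0.01]  turn units [[0.08, -0.04, -0.17], [0.27, 26.14, 0.12]]
```

Stop reached (~17 N, TCP no longer advancing). Back away and check.

{"name": "jog_arm", "arguments": {
  "deltas": [
    [[-0.7,0,0],[0,0,0]],
    [[-1,0,0],[0,0,0]],
    [[-1,-0.5,0],[0,0,0]],
    [[-1,-1,0],[0,0,0]],
    [[-1,-1,0],[0,0,0]]
  ]
}}

```text
time_s: 13.6
eef_pos: [0.5091, 0.0938, 0.1959]
ee_rot: [-0.695, 0.702, 0.108, -0.115]
ft_force: [0.2, -0.4, 1.1]
opening: 0.002
```

{"name": "jog_arm", "arguments": {
  "deltas": [
    [[-1,-1,0],[0,0,0]],
    [[-1,-0.5,0],[0,0,0]],
    [[-1,0,0],[0,0,0]],
    [[0,0,0],[0,0,0]]
  ]
}}

```text
time_s: 14.0
eef_pos: [0.4565, 0.0757, 0.2338]
ee_rot: [-0.694, 0.702, 0.115, -0.108]
ft_force: [0.3, -0.0, -0.4]
opening: -0.008
```

```bash
python3 go.py .017 -.035 .148; python3 snap.py s13
```

```text
tool axes in world (cols)
 [[ 0.95   0.011 -0.312]
 [ 0.312 -0.009  0.95 ]
 [ 0.008 -1.    -0.012]]
TCP in mixer [-0.1212 -0.0353  0.2338] target [0.587 0.12  0.148] t 14.0
F [ 0.3 -0.  -0.4] open -0.008 j [-0.    0.09 -0.23  1.24 -0.01 -0.32]
shift units total [6.88 4.34 0.09]  turn units [[0.1, -0.04, 0.06], [-0.1, 26.14, 0.16]]
```

View pics/s13.png

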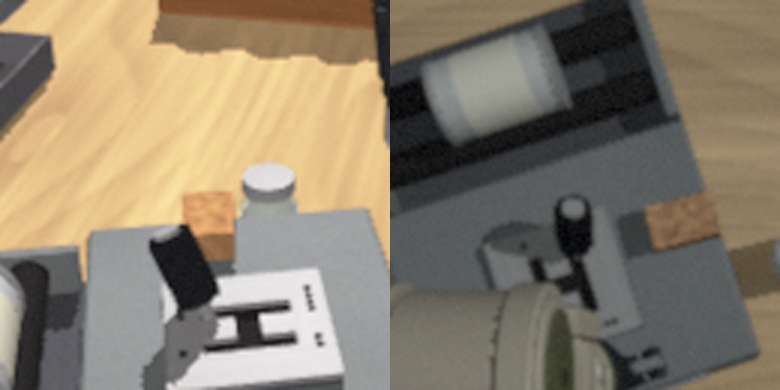

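```bash
python3 lev.py 169 235 573 209; python3 - <<'E'
from cell import read_camera
import cv2
for n in("side","top"): cv2.imwrite(f"pics/{n}_end.png",read_camera(n)["image"][:,:,::-1])
a=cv2.imread("pics/side0.png");b=cv2.imread("pics/side_end.png")
import numpy as np
cv2.imwrite("pics/cmp.png",np.hstack([a[150:,60:360],b[150:,60:360]]))
E
```

```text
fore,across [ 0.357 -0.296] [-0.03  0.35 -0.36 -0.29]
```

View pics/cmp.png

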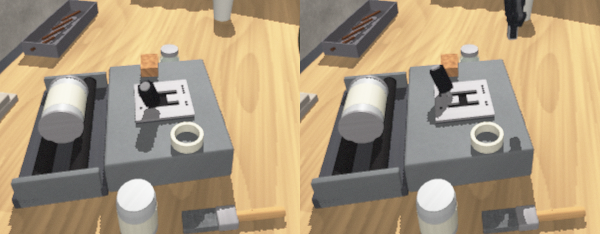

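```bash
python3 -c "
from cell import manip
print(manip.job_done())"
```

```text
the job is handed in; nothing more can be done
None
```

The mixer is in third gear, and I handed the job in at about 14 s. No verdict was reported.

With the gripper shut, I made three pushes on the lever:
- **Back:** on the far rib, from first slot (lean about 0.245 rad) to upright in the crossing. The picture showed 0.01 rad.
- **Right:** on the left rib, across to the right-hand wall of the gate. The force peaked near 20 N.
- **Forward:** on the near rib, until it met the stop. The force peaked near 20 N, and the tool stopped advancing.

I then backed the arm away. The last checks showed:
- **Lever:** both cameras together put it at about 0.36 rad forward and 0.30 rad right. The sideways figure is slightly above the stated 0.21 to 0.28 range. I put that down to picture-reading error, because the stalk is plainly at the forward end of the right slot.
- **Arm:** the tool force is about zero and it touches nothing.
- **Loose things:** in the before-and-after side views the tape, sanding block, jar, brush and small can show no shift. The tub was not checked: in the last side view the gripper was where it would appear. The tool passed well above it on the way in.

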